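# Rack a ring box behind its like

## Robot

A 6-joint arm with a two-finger parallel gripper is mounted at the origin on a cart in front of the work surface, level with it; the furniture and walls round the work are solid. World frame = base frame: x ahead of the robot, y to its left, z up, the work surface at z = 0. Lengths are in m, angles in rad, forces in N, time in s.
With the tool pointing down it reaches from about 0.325 to 0.775 m from the base axis. Payload 9.3 kg.
Tool frame: the origin (TCP) lies midway between the tips of the shut fingers; the grasp point (between the pads) lies 19 mm behind it (arm.grasp_offset is the distance from the TCP to the grasp point, in m); z points along the fingers, y is the line along which they close (so a half turn about z gives the same grasp; the last joint's range is limited). The gripper opens to 85 mm and grips with 20 to 120 N. Pads are 22 mm wide; open, the fingers measure 114 mm over their backs; the gripper's body (76 mm by 85 mm) begins 54 mm behind the grasp point. The pads swing forward as they close: fully open they stand 13 mm farther back than shut.
Start: joints at [1.074, 0.259, 0.021, 1.334, 0, 1.418], TCP at [0.185, 0.518, 0.231] pointing down, gripper open.
Joint ranges: [-3.04, 3.04], [-0.91, 1.82], [-1.04, 1.36], [-1.92, 1.95], [-1.52, 1.45], [-3.14, 3.14]. Speed limits (rad/s): [2.22, 2.22, 2.79, 3.14, 3.14, 3.14].

## Interface

Orientations are given as a unit quaternion [x, y, z, w].
In Python, from station import monitor, snapshot, camera_info, sign_off, arm gives the robot as it stands.
- The arm moves only by the tool arm_command, never from a script. Its argument "steps" is a list that holds one entry, the list of rows, each a list of 7 numbers: the shift along the tool's x, y, z each as a share of 0.6 m, from -1 to 1, then the turn, a rotation vector about the tool's x, y, z each as a share of 45 degrees, from -1 to 1, then the opening, from 0 (shut) to 1 (fully open). A call has exactly 10 rows; each row is the pose to reach, as a shift and turn from the pose commanded when the call began, along the tool's axes at that moment; what a row does not reach only later rows make up. A row lasts 1/12 s, in which the tool goes at most 41.7 mm and 7.16 degrees, less where a joint would pass 70% of its speed; a pose out of reach is approached as far as the arm can. A call with a number of a shift or a turn outside -1 to 1 is refused whole. A call with a gripper value outside its range is refused whole. The fingers move at their own pace and stop on an object; "newtons" is the grip in N (left out, the last holds). Time passes only in rows, so rows that repeat a pose let the fingers close, or fill a call up. It gives the time, the measured TCP pose, the force, the opening and the grip force at its end, in the units of the state.
- monitor.sense(): the state, without advancing time (a new reading comes with each control period).
- snapshot(name): name is "scene" or "top" or "wrist"; returns (picture, depth): 480x640x3 uint8, red, green, blue; 480x640 float32, m along the optical axis (not along the pixel's ray), 0 where there is no reading.
- camera_info(name): a dict with "camera_matrix" (3x3 intrinsics, pixels), "extrinsics" (4x4, takes a point from world to camera coordinates). Camera axes: x right, y up, looking along -z (the intrinsics and any distortion apply to the point x, -y, -z); pixel columns grow to the right and rows downward; lengths in m; the calibration is good to about 2 mm. A picture is of the moment at which its call begins: read the wrist's pose just before it. camera_info takes no time and is no camera call; for the wrist camera it gives the pose at the moment of the call.
- sign_off(): hands the job in; it is judged then, once.
The state is a dict: "time_s": time; "q": joint angles; "dq": joint speeds; "effort": joint torques, N m; "position": TCP position; "ee_rot": TCP orientation; "ft_force": force on the tool from outside, world axes, zero at the start; "ft_torque": the same for the moment, N m; "grip_width": finger opening in m; "gripper_force": force on a finger pad.
Only numpy, scipy, OpenCV 4.12 (cv2) and the standard library are available. Lean on these libraries where they do the work, as an engineer would, in place of code of your own. Each camera call takes 0.05 s, during which the arm holds its last target. There are 200 camera calls.

## Task

Two-lane box rack on the bench: a ring box already stands in one lane and a solder spool in the other. With the fingertips, push the loose ring box across the bench and down the lane that holds the other ring box until the two stand squarely one behind the other, practically touching, without shoving the standing box along more than about a centimetre. Only push it, do not pick it up; neither the box nor the fingers may touch the rack's rails, the other things stay where they are, and finish with the hand clear of everything.

Things in the scene. Friction and masses are not known exactly. Their poses are not given: they have to be found in the camera images.
- rack: Low aluminium rack fixed to the bench. Origin: on the bench, mid-mouth; +x runs down the lanes, z up. Three rails, 8 mm wide, 20 mm high, from x = 0 (rounded noses to -4 mm) to 180 mm, centred at y = -80, 0, +80 mm: two lanes 72 mm wide, centre lines y = -40 and +40 mm. No floor: the lanes are bare bench. A 26 mm high end bar closes both at x = 180 mm (4 mm rubber bumpers before it).
- box: The loose dark red ring box in front of the mouth (70 to 100 mm before it, within 20 mm of the rack's middle line, turned up to 0.25 rad). About 150 g, lid fixed shut. Origin: centre of underside, z = 0. Solid x +-28, y +-26 mm, 41 mm high; a thin catch and hinge stand 2 to 3 mm proud of the -x (outer) and +x (rack side) faces but do not touch. Slides, and turns when pushed off-centre.
- parked_box: The standing ring box, same shape and axes as the loose one, also loose. It stands in either lane, on its centre line, nearly square, origin about 130 mm past the mouth, some 15 mm clear of the bumper. With the loose box touching behind it the origins are 56 mm apart.
- spool: Spool of solder wire, 46 mm across, 32 mm high, standing in the other lane. Origin: centre of its underside. Must stay.
- wax: Blue carving wax block 38 x 52 x 26 mm standing apart on the far right of the board, beyond the rack and the loose box. Origin: centre of its underside. Must stay.
- eyeglass: Folding loupe, 22 x 33 x 12 mm, lying on the near left part of the board, left of the rack. Must stay.
- nippers: Tweezers, 12 x 124 x 9 mm, lying further left. Must stay.
There are look-alikes about, which are no part of the job. Leave any purple look-alike of the box alone.

How it is judged:
By the outcome, as a careful person would: the job done as asked, in the order asked, and still so for the second after the job is handed in, with the robot touching nothing.
It also fails if it takes over 58 s, if anything falls off the work surface, if the arm or the gripper's body presses on something with over 40 N, if the wrist force passes 120 N, or if a joint passes its speed limit or range.

## Working session

There is one attempt and no reset: what is moved stays moved. The work goes in short steps, Python scripts to look and compute and a tool call to move; the robot and the scene stay as the last step left them, time stands still between calls to the robot, and variables do not carry over. Pictures are saved under pics/ and viewed, at most 10 in all, crops included, and the job is handed in when it is done.

Besides the shell and the picture viewer there is one more tool, called after "Call:" by a JSON object that holds its "op" and its "data". arm_command: Moves the arm, as the interface text tells. Shift numbers are shares of 0.6 m and turn numbers shares of 45 degrees, none past 1 either way. Its arguments: {"type":"object","properties":{"steps":{"type":"array"},"newtons":{"type":"number"}},"required":["steps"]}

```bash
mkdir -p pics; ls; python3 - <<'E'
from station import monitor,snapshot,camera_info
import cv2,numpy as np
s=monitor.sense();print(s)
for n in("top","scene"):
    p,d=snapshot(n);cv2.imwrite(f"pics/{n}0.png",p[:,:,::-1]);np.save(f"{n}0d.npy",d)
    c=camera_info(n);print(n,c)
E
```

```text
pics
{'time_s': 0.0, 'q': array([1.07438201e+00, 2.59192001e-01, 2.07416148e-02, 1.33370394e+00,
       2.77982288e-05, 1.41813385e+00]), 'dq': array([ 1.20132437e-03, -5.54807440e-04,  5.02937917e-04, -2.73777615e-03,
       -5.20175576e-05,  6.76047325e-04]), 'effort': array([-7.39029128e-04, -5.55642664e+01,  3.44533181e+01,  1.38780620e-02,
       -2.97082261e-04,  3.04952982e-05]), 'position': array([0.18525126, 0.51755498, 0.23065835]), 'ee_rot': array([ 1.71030903e-01,  9.85265431e-01, -6.39124104e-04, -2.29687601e-04]), 'ft_force': array([-0.28474107,  0.09364635, -0.46239857]), 'ft_torque': array([0.00583716, 0.00380726, 0.04429806]), 'gripper_force': 0.0, 'grip_width': 0.08566270462556744}
top {'camera_matrix': array([[441.81367452,   0.        , 321.13718619],
       [  0.        , 441.81367452, 241.31263086],
       [  0.        ,   0.        ,   1.        ]]), 'extrinsics': array([[-0.0073449 , -0.99982232,  0.01736045, -0.10802638],
       [ 0.99503322, -0.00558401,  0.09938666, -0.50777224],
       [-0.09927206,  0.01800421,  0.99489743, -1.00229958],
       [ 0.        ,  0.        ,  0.        ,  1.        ]])}
scene {'camera_matrix': array([[455.66283051,   0.        , 320.52904798],
       [  0.        , 455.66283051, 240.21775009],
       [  0.        ,   0.        ,   1.        ]]), 'extrinsics': array([[ 0.74654737, -0.66522588,  0.01189763, -0.48786278],
       [ 0.30312499,  0.35599067,  0.88396034, -0.16669798],
       [-0.59226874, -0.6563118 ,  0.46741049, -0.62310246],
       [ 0.        ,  0.        ,  0.        ,  1.        ]])}
```

View pics/top0.png

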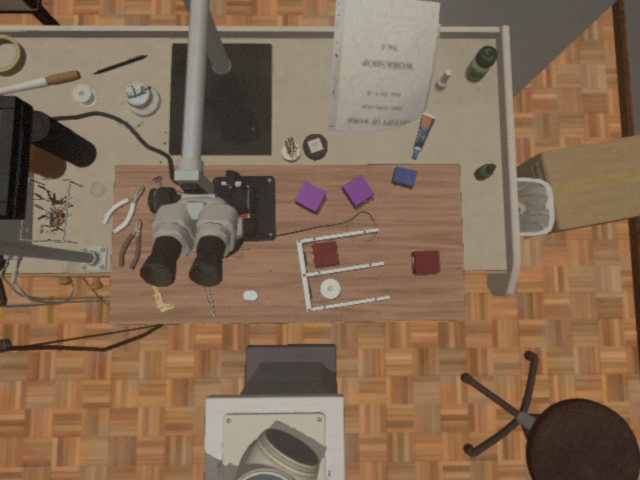

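View pics/scene0.png

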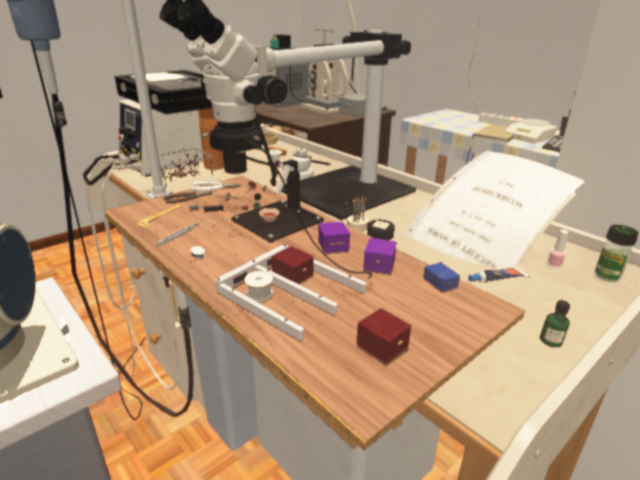

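Top view: rack mouth faces right (-y). Candidates for "ring box": the loose dark red box at (426,262), in front of the mouth; the parked red box at (326,254), in the far lane; purple look-alikes at (311,197) and (358,191); blue wax at (404,178). The box to move is the one at (426,262). The spool is at (330,288) in the near lane.

```bash
cat > h.py <<'E'
import cv2,numpy as np
from station import monitor,snapshot,camera_info
def rays(n,uv,c=None):
    c=c or camera_info(n);K=c["camera_matrix"];E=c["extrinsics"]
    uv=np.atleast_2d(uv).astype(float)
    d=np.c_[(uv[:,0]-K[0,2])/K[0,0],-(uv[:,1]-K[1,2])/K[1,1],-np.ones(len(uv))]
    R=E[:3,:3];o=-R.T@E[:3,3];return o,d@R
def onz(n,uv,z,c=None):
    o,d=rays(n,uv,c);return o+d*((z-o[2])/d[:,2])[:,None]
def cloud(n,dep,c=None):
    v,u=np.mgrid[:480,:640];o,d=rays(n,np.c_[u.ravel(),v.ravel()],c)
    return (o+d*dep.ravel()[:,None]).reshape(480,640,3)
def red(p):
    h=cv2.cvtColor(p,cv2.COLOR_RGB2HSV)
    return (((h[...,0]<8)|(h[...,0]>172))&(h[...,1]>140)&(h[...,2]>20)&(h[...,2]<140))
E
python3 - <<'E'
from h import *
p=cv2.imread("pics/top0.png")[:,:,::-1].copy();d=np.load("top0d.npy");P=cloud("top",d)
m=red(p);m[:, :290]=0;m[:,460:]=0;m[:225]=0;m[320:]=0
n,l,st,ce=cv2.connectedComponentsWithStats(m.astype(np.uint8))
for i in range(1,n):
    if st[i,4]<50: continue
    mm=(l==i);z=P[mm][:,2];t=mm&(P[...,2]>.033)
    uv=np.argwhere(t)[:,::-1].astype(np.float32)
    w=onz("top",uv,.041)[:,:2]
    r=cv2.minAreaRect((w*1000).astype(np.float32));print(st[i],np.percentile(z,[5,50,95]).round(4),t.sum(),w.mean(0).round(4),r)
# rails
h=cv2.cvtColor(p,cv2.COLOR_RGB2HSV);wm=(h[...,1]<60)&(h[...,2]>130)
wm[:225]=0;wm[315:]=0;wm[:,:294]=0;wm[:,395:]=0
for c in (345,360,372): print(c,[(r) for r in np.flatnonzero(wm[:,c])],P[np.flatnonzero(wm[:,c]),c,2].round(3))
for r in (245,258,280,296): print(r,np.flatnonzero(wm[r]))
# obstacles: tall points
Z=P[...,2]
for y0 in np.arange(-.5,.45,.1):
    s=(P[...,1]>=y0)&(P[...,1]<y0+.1)&(Z>.06)&(d>0)&(P[...,0]>.15)&(P[...,0]<.75)
    print(round(y0,2),s.sum(),(P[s][:,0].min().round(3),Z[s].max().round(3)) if s.any() else "")
print(onz("top",[[113,165],[462,165],[462,320],[113,322]],0).round(3))
print(onz("top",[[404,178],[330,288]],0.03).round(3))
C=np.hstack([cv2.resize(p[220:320,290:460],None,fx=4,fy=4)]);cv2.imwrite("pics/crop0.png",C[:,:,::-1])
E
```

```text
345 [np.int64(232), np.int64(233), np.int64(234), np.int64(235), np.int64(267), np.int64(268), np.int64(269), np.int64(270), np.int64(302), np.int64(303), np.int64(304), np.int64(305)] [0.003 0.015 0.022 0.023 0.001 0.021 0.021 0.02  0.016 0.019 0.022 0.019]
360 [np.int64(230), np.int64(231), np.int64(232), np.int64(233), np.int64(265), np.int64(266), np.int64(267), np.int64(299), np.int64(300), np.int64(301), np.int64(302)] [0.    0.019 0.019 0.023 0.018 0.02  0.022 0.002 0.016 0.019 0.02 ]
372 [np.int64(228), np.int64(229), np.int64(230), np.int64(231), np.int64(263), np.int64(264), np.int64(265), np.int64(266), np.int64(298), np.int64(299), np.int64(300), np.int64(301)] [-0.     0.018  0.023  0.02   0.018  0.021  0.023  0.017  0.021  0.021
  0.018  0.019]
245 [297 298 299 300 301]
258 [299 300 301 302 303]
280 [302 303 304 305 306 324 325 326 327 328 329 330 331 332 333 334 335 336]
296 [304 305 306 307 308 309 324 325 326 327 328 329 330 331 332 333 334 335
 336 379 380 381 382 383 384 385 386 387 388 389]
-0.5 0 
-0.4 0 
-0.3 0 
-0.2 0 
-0.1 101 (np.float64(0.498), np.float64(0.212))
-0.0 6711 (np.float64(0.405), np.float64(0.45))
0.1 4840 (np.float64(0.404), np.float64(0.449))
0.2 51 (np.float64(0.647), np.float64(0.158))
0.3 0 
0.4 6116 (np.float64(0.272), np.float64(0.322))
[[ 0.697  0.388  0.   ]
 [ 0.695 -0.457  0.   ]
 [ 0.321 -0.443  0.   ]
 [ 0.324  0.374  0.   ]]
[[ 0.656 -0.308  0.03 ]
 [ 0.399 -0.131  0.03 ]]
```

View pics/crop0.png

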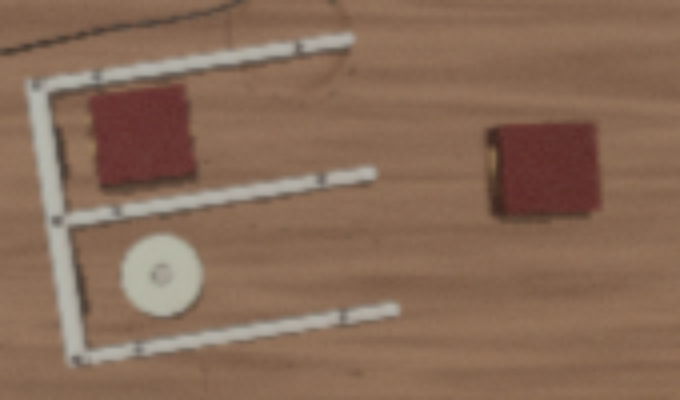

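The crop shows the loose red box at its full-image position (427,262) with the gold hinge facing the rack. The parked one, at (326,254), is in the upper (far) lane.

```bash
sed -i 's/>140)&(h\[...,2\]>20)/>115)\&(h[...,2]>20)/' h.py; python3 - <<'E'
from h import *
p=cv2.imread("pics/top0.png")[:,:,::-1].copy();d=np.load("top0d.npy");P=cloud("top",d)
h=cv2.cvtColor(p,cv2.COLOR_RGB2HSV);print(h[262,427],h[254,326],h[262,410],p[262,427])
m=red(p);m[:, :290]=0;m[:,460:]=0;m[:225]=0;m[320:]=0
n,l,st,ce=cv2.connectedComponentsWithStats(m.astype(np.uint8))
for i in range(1,n):
    if st[i,4]<50: continue
    mm=(l==i);z=P[mm][:,2];t=mm&(P[...,2]>.033)
    w=onz("top",np.argwhere(t)[:,::-1],.041)[:,:2]
    print(st[i],np.percentile(z,[5,50,95]).round(4),t.sum(),w.mean(0).round(4),cv2.minAreaRect((w*1000).astype(np.float32)))
# rails: fit lines through rail pixels with top height
wm=(h[...,1]<60)&(h[...,2]>130)&(P[...,2]>.013)&(P[...,2]<.026)
def fit(lo,hi,col0,col1):
    q=np.argwhere(wm);s=(q[:,1]>col0)&(q[:,1]<col1)&(q[:,0]>lo(q[:,1]))&(q[:,0]<hi(q[:,1]))
    w=onz("top",q[s][:,::-1],.02)[:,:2];l=cv2.fitLine(w.astype(np.float32),cv2.DIST_HUBER,0,.001,.001).ravel()
    t=(w-l[2:])@l[:2]; return l,t.min(),t.max(),w
for r0 in (234.5,269,303.5):
    l,a,b,w=fit(lambda c:r0-5-(c-345)*.155,lambda c:r0+4-(c-345)*.155,310,400)
    s=np.sign(l[1]);v=l[:2]*s
    e=w[np.argmin((w-l[2:])@v)]
    print("rail dir",v,"ang",np.degrees(np.arctan2(v[1],v[0])),"pt",l[2:],"mouth end",l[2:]+v*((w-l[2:])@v).min(),len(w))
Z=P[...,2];b=(P[...,1]>-.15)&(P[...,1]<.3)&(d>0)&(P[...,0]>.2)
for z0 in np.arange(.05,.5,.05):
    s=b&(Z>z0)&(Z<z0+.05)
    if s.any(): print(z0.round(2),P[s][:,0].min().round(3),P[s][:,1].min().round(3),P[s][:,1].max().round(3))
s=(P[...,1]>.3)&(Z>.06)&(d>0)&(P[...,0]<.75);print(np.percentile(P[s],[0,5,50,95,100],axis=0).round(2))
from scipy.spatial.transform import Rotation as R
print(R.from_quat(monitor.sense()["ee_rot"]).as_matrix().round(3))
E
```

```text
[  2 125 100] [  2 133 102] [ 13 104 135] [100  55  51]
[313 241  26  25 530] [0.037  0.0401 0.043 ] 529 [ 0.4781 -0.12  ] ((478.17919921875, -119.99433898925781), (51.20558547973633, 54.431243896484375), 6.831450939178467)
[413 251  27  23 554] [0.0363 0.0402 0.0437] 534 [ 0.4573 -0.3532] ((456.6152038574219, -353.4898681640625), (55.32843017578125, 50.460689544677734), 89.65650177001953)
rail dir [-0.14455771  0.98949635] ang 98.31166 pt [ 0.5242097  -0.16708505] mouth end [ 0.53567606 -0.24557236] 209
rail dir [-0.14541203  0.9893712 ] ang 98.36113 pt [ 0.44397628 -0.17098026] mouth end [ 0.45646167 -0.2559298 ] 230
rail dir [-0.14574544  0.9893221 ] ang 98.38044 pt [ 0.36418313 -0.17657365] mouth end [ 0.37767784 -0.26817597] 264
0.05 0.525 -0.15 0.245
0.1 0.515 -0.149 0.223
0.15 0.459 -0.056 0.204
0.2 0.46 -0.025 0.184
0.25 0.485 0.002 0.181
0.3 0.461 0.002 0.185
0.35 0.448 0.026 0.152
0.4 0.404 0.034 0.147
[[0.27 0.42 0.06]
 [0.31 0.42 0.07]
 [0.65 0.47 0.19]
 [0.74 0.52 0.26]
 [0.75 0.58 0.32]]
[[-0.941  0.337 -0.001]
 [ 0.337  0.941 -0.001]
 [ 0.    -0.001 -1.   ]]
```

Call:
{"op": "arm_command", "data": {"steps": [[[-0.004, -0.055, 0.01, 0, 0, 0.1, 0.24], [-0.008, -0.11, 0.02, 0, 0, 0.2, 0.24], [-0.011, -0.165, 0.03, 0, 0, 0.3, 0.24], [-0.015, -0.22, 0.04, 0, 0, 0.4, 0.24], [-0.018, -0.273, 0.05, 0, 0, 0.5, 0.24], [-0.084, -0.3, 0.07, 0, 0, 0.6, 0.24], [-0.15, -0.325, 0.09, 0, 0, 0.7, 0.24], [-0.216, -0.35, 0.11, 0, 0, 0.8, 0.24], [-0.28, -0.377, 0.13, 0, 0, 0.9, 0.24], [-0.348, -0.403, 0.15, 0, 0, 1.0, 0.24]]]}}

```text
time_s: 0.93
position: [0.2918, 0.2263, 0.1443]
ee_rot: [0.536, 0.844, 0.0, 0.0]
ft_force: [1.3, 1.4, 0.7]
grip_width: 0.0206
gripper_force: 0.0
```

Call:
{"op": "arm_command", "data": {"steps": [[[-0.062, -0.011, 0.003, 0, 0, 0.1, 0.24], [-0.125, -0.022, 0.006, 0, 0, 0.2, 0.24], [-0.187, -0.033, 0.009, 0, 0, 0.3, 0.24], [-0.249, -0.044, 0.012, 0, 0, 0.4, 0.24], [-0.312, -0.055, 0.015, 0, 0, 0.5, 0.24], [-0.374, -0.066, 0.017, 0, 0, 0.6, 0.24], [-0.423, -0.105, 0.017, 0, 0, 0.7, 0.24], [-0.472, -0.144, 0.017, 0, 0, 0.8, 0.24], [-0.521, -0.183, 0.017, 0, 0, 0.9, 0.24], [-0.571, -0.221, 0.017, 0, 0, 1.0, 0.24]]]}}

```text
time_s: 1.77
position: [0.3166, -0.14, 0.1344]
ee_rot: [0.819, 0.574, 0.0, -0.0]
ft_force: [0.7, 1.0, 0.2]
grip_width: 0.0207
gripper_force: 0.0
```

```bash
cat >> h.py <<'E'
O=np.array([.456,-.2524]);PSI=np.radians(98.35);ev=np.array([np.cos(PSI),np.sin(PSI)]);nv=np.array([-ev[1],ev[0]])
from scipy.spatial.transform import Rotation
def w2r(p): p=np.asarray(p)[...,:2]-O; return np.stack([p@ev,p@nv],-1)*1000
def goto(e,n,z,yaw_r):
    """shares to rack point (mm) with tool-y angle yaw_r deg relative to rack +x"""
    s=monitor.sense();R=Rotation.from_quat(s["ee_rot"]);t=np.r_[O+ev*e/1e3+nv*n/1e3,z]
    M=R.as_matrix();sh=M.T@(t-s["position"])/.6
    cur=np.degrees(np.arctan2(M[1,1],M[0,1]));d=(np.degrees(PSI)+yaw_r-cur+180)%360-180
    y=np.radians(np.degrees(PSI)+yaw_r);G=np.array([[np.sin(y),np.cos(y),0],[-np.cos(y),np.sin(y),0],[0,0,-1]]).T
    G=np.column_stack([[-np.sin(y),np.cos(y),0],[np.cos(y),np.sin(y),0],[0,0,-1]])
    print("t",s["time_s"],"rack",w2r(s["position"]).round(1),"z",s["position"][2].round(4),"F",s["ft_force"].round(1),"toolyaw",round(cur,2))
    print("  ->",(e,n,z,yaw_r),"shift",sh.round(4),"turn",(Rotation.from_matrix(M.T@G).as_rotvec()/np.radians(45)).round(3),"dist mm",np.linalg.norm(sh*600).round(0))
def boxes(tag):
    p,d=snapshot("top");cv2.imwrite(f"pics/{tag}.png",p[:,:,::-1]);P=cloud("top",d)
    m=red(p);m[:,:290]=0;m[:,460:]=0;m[:215]=0;m[320:]=0
    n,l,st,ce=cv2.connectedComponentsWithStats((m&(P[...,2]>.033)&(P[...,2]<.05)).astype(np.uint8))
    for i in range(1,n):
        if st[i,4]<60: continue
        w=onz("top",np.argwhere(l==i)[:,::-1],.041);r=w2r(w);q=cv2.minAreaRect(r.astype(np.float32))
        a=q[2]; a=(a+45)%90-45
        print("  box px",ce[i].round(0),st[i,4],"mean",r.mean(0).round(1),"rect",np.round(q[0],1),np.round(q[1],1),"yaw",round(a,1))
E
python3 -c "
from h import *
goto(-100,76,.13,180);goto(-100,76,.014,180)"
```

```text
t 1.7667 rack [131.4 121.6] z 0.1344 F [0.7 1.  0.2] toolyaw -19.92
  -> (-100, 76, 0.13, 180) shift [-0.3037  0.2497  0.0073] turn [-0.    -0.     1.372] dist mm 236.0
t 1.7667 rack [131.4 121.6] z 0.1344 F [0.7 1.  0.2] toolyaw -19.92
  -> (-100, 76, 0.014, 180) shift [-0.3037  0.2497  0.2006] turn [-0.    -0.     1.372] dist mm 265.0
```

Call:
{"op": "arm_command", "data": {"steps": [[[-0.05, 0.04, 0.001, 0, 0, 0.15, 0.24], [-0.1, 0.08, 0.002, 0, 0, 0.3, 0.24], [-0.15, 0.12, 0.003, 0, 0, 0.45, 0.24], [-0.2, 0.16, 0.004, 0, 0, 0.6, 0.24], [-0.25, 0.2, 0.005, 0, 0, 0.75, 0.24], [-0.28, 0.235, 0.006, 0, 0, 0.9, 0.24], [-0.29, 0.24, 0.007, 0, 0, 1.0, 0.24], [-0.29, 0.24, 0.007, 0, 0, 1.0, 0.24], [-0.29, 0.24, 0.007, 0, 0, 1.0, 0.24], [-0.29, 0.24, 0.007, 0, 0, 1.0, 0.24]]]}}

```text
time_s: 2.6
position: [0.3942, -0.3499, 0.1301]
ee_rot: [0.975, 0.221, -0.0, -0.0]
ft_force: [0.6, -0.7, -0.1]
grip_width: 0.0205
gripper_force: 0.0
```

```bash
python3 -c "
from h import *
goto(-100,76,.014,180);boxes('b1')
p,d=snapshot('wrist');cv2.imwrite('pics/w1.png',p[:,:,::-1])"
```

```text
t 2.6 rack [-87.5  75.3] z 0.1301 F [ 0.6 -0.7 -0.1] toolyaw -64.52
  -> (-100, 76, 0.014, 180) shift [-0.0072  0.0199  0.1935] turn [-0.001  0.     0.381] dist mm 117.0
  box px [325. 253.] 520 mean [128.  -41.2] rect [127.5 -41.3] [51.5 55. ] yaw -1.6
  box px [427. 262.] 529 mean [-99.9  13.1] rect [-100.   14.] [50.5 55.5] yaw -8.7
```

View pics/w1.png

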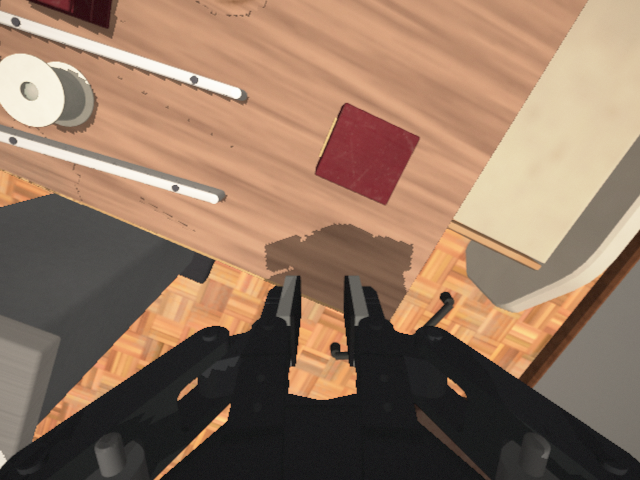

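The wrist view shows the loose box at (367,155), the rail noses at (240,95) and (220,197), and the fingers clear of everything.

Call:
{"op": "arm_command", "data": {"steps": [[[-0.003, 0.008, 0.05, 0, 0, 0.15, 0.24], [-0.007, 0.02, 0.1, 0, 0, 0.3, 0.24], [-0.007, 0.02, 0.14, 0, 0, 0.381, 0.24], [-0.007, 0.02, 0.16, 0, 0, 0.381, 0.24], [-0.007, 0.02, 0.175, 0, 0, 0.381, 0.24], [-0.007, 0.02, 0.185, 0, 0, 0.381, 0.24], [-0.007, 0.02, 0.193, 0, 0, 0.381, 0.24], [-0.007, 0.02, 0.193, 0, 0, 0.381, 0.24], [-0.007, 0.02, 0.193, 0, 0, 0.381, 0.24], [-0.007, 0.02, 0.193, 0, 0, 0.381, 0.24]]]}}

```text
time_s: 3.53
position: [0.3963, -0.3639, 0.0153]
ee_rot: [0.997, 0.071, 0.0, 0.001]
ft_force: [0.2, 0.1, -0.7]
grip_width: 0.0206
gripper_force: 0.0
```

```bash
python3 -c "
from h import *
goto(-100,30,.014,180);goto(-100,0,.014,180)"
```

```text
t 3.5333 rack [-101.6   75.3] z 0.0153 F [ 0.2  0.1 -0.7] toolyaw -81.82
  -> (-100, 30, 0.014, 180) shift [ 0.0754 -0.003   0.0022] turn [ 0.002 -0.001 -0.004] dist mm 45.0
t 3.5333 rack [-101.6   75.3] z 0.0153 F [ 0.2  0.1 -0.7] toolyaw -81.82
  -> (-100, 0, 0.014, 180) shift [ 0.1254 -0.0031  0.0023] turn [ 0.002 -0.001 -0.004] dist mm 75.0
```

Call:
{"op": "arm_command", "data": {"steps": [[[0.015, 0, 0, 0, 0, 0, 0.24], [0.028, 0, 0, 0, 0, 0, 0.24], [0.036, 0, 0, 0, 0, 0, 0.24], [0.044, 0, 0, 0, 0, 0, 0.24], [0.052, 0, 0, 0, 0, 0, 0.24], [0.06, 0, 0, 0, 0, 0, 0.24], [0.068, 0, 0, 0, 0, 0, 0.24], [0.076, 0, 0, 0, 0, 0, 0.24], [0.084, 0, 0, 0, 0, 0, 0.24], [0.084, 0, 0, 0, 0, 0, 0.24]]]}}

```text
time_s: 4.37
position: [0.4468, -0.3563, 0.0145]
ee_rot: [0.997, 0.071, 0.0, 0.0]
ft_force: [-0.5, -0.8, -0.3]
grip_width: 0.0203
gripper_force: 0.0
```

```bash
python3 -c "
from h import *
goto(-100,-2,.014,180);boxes('b2')
p,d=snapshot('wrist');cv2.imwrite('pics/w2.png',p[:,:,::-1])"
```

```text
t 4.3667 rack [-101.5   24.2] z 0.0145 F [-0.5 -0.8 -0.3] toolyaw -81.81
  -> (-100, -2, 0.014, 180) shift [ 0.0437 -0.0026  0.0008] turn [ 0.    -0.001 -0.004] dist mm 26.0
  box px [422. 249.] 392 mean [-93. -18.] rect [-96.8 -13.3] [50.2 56.2] yaw -1.6
  box px [325. 253.] 521 mean [127.9 -41.2] rect [127.8 -41.3] [50.6 54.6] yaw -1.1
```

View pics/w2.png

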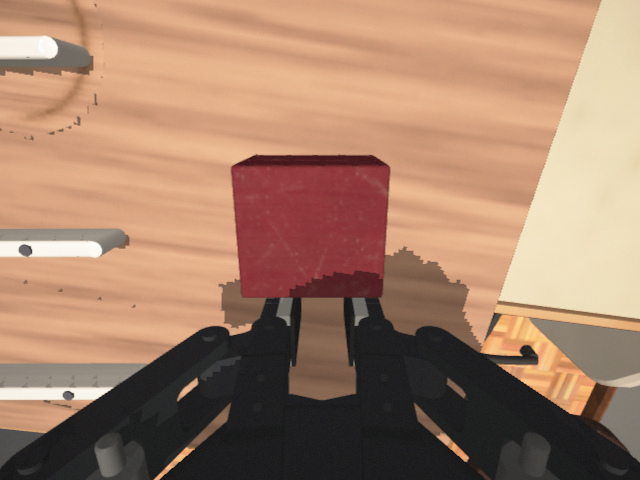

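The wrist view shows the box flush and square against the fingertips, its near edge at (310,297). I'll finish the sideways push, then back off and raise the hand.

Call:
{"op": "arm_command", "data": {"steps": [[[0.008, 0, 0, 0, 0, 0, 0.24], [0.016, 0, 0, 0, 0, 0, 0.24], [0.024, 0, 0, 0, 0, 0, 0.24], [0.032, 0, 0, 0, 0, 0, 0.24], [0.038, 0, 0, 0, 0, 0, 0.24], [0.042, 0, 0, 0, 0, 0, 0.24], [0.045, 0, 0, 0, 0, 0, 0.24], [0.045, 0, 0, 0, 0, 0, 0.24], [0.045, 0, 0, 0, 0, 0, 0.24], [0.045, 0, 0, 0, 0, 0, 0.24]]]}}

```text
time_s: 5.3
position: [0.4725, -0.3525, 0.0145]
ee_rot: [0.997, 0.071, 0.0, -0.0]
ft_force: [-0.3, -0.7, -0.6]
grip_width: 0.0206
gripper_force: 0.0
```

Call:
{"op": "arm_command", "data": {"steps": [[[-0.02, 0, 0, 0, 0, 0, 0.24], [-0.04, 0, -0.02, 0, 0, 0, 0.24], [-0.06, 0, -0.06, 0, 0, 0, 0.24], [-0.07, 0, -0.11, 0, 0, 0, 0.24], [-0.07, 0.03, -0.13, 0, 0, -0.15, 0.24], [-0.07, 0.06, -0.14, 0, 0, -0.3, 0.24], [-0.07, 0.09, -0.14, 0, 0, -0.45, 0.24], [-0.07, 0.12, -0.14, 0, 0, -0.6, 0.24], [-0.07, 0.15, -0.14, 0, 0, -0.75, 0.24], [-0.07, 0.17, -0.14, 0, 0, -0.9, 0.24]]]}}

```text
time_s: 6.13
position: [0.4442, -0.4613, 0.0996]
ee_rot: [0.91, 0.414, -0.0, 0.0]
ft_force: [0.2, 0.3, -0.0]
grip_width: 0.0202
gripper_force: 0.0
```

```bash
python3 -c "
from h import *
boxes('b3')
goto(-175,-40,.1,-90);goto(-175,-40,.014,-90);goto(-175,-40,.014,90)"
```

```text
box px [422. 239.] 535 mean [-97.4 -38.8] rect [-97.4 -38.9] [56.2 51.8] yaw 0.0
  box px [325. 253.] 524 mean [127.9 -41.1] rect [127.8 -41.2] [51.1 54.4] yaw -1.4
t 6.1833 rack [-206.5   42.1] z 0.0993 F [-0.6 -0.8 -0.5] toolyaw -40.61
  -> (-175, -40, 0.1, -90) shift [ 0.1377  0.0503 -0.0012] turn [ 1.000e-03  2.000e-03 -1.088e+00] dist mm 88.0
t 6.1833 rack [-206.5   42.1] z 0.0993 F [-0.6 -0.8 -0.5] toolyaw -40.61
  -> (-175, -40, 0.014, -90) shift [0.1378 0.0501 0.1421] turn [ 1.000e-03  2.000e-03 -1.088e+00] dist mm 123.0
t 6.1833 rack [-206.5   42.1] z 0.0993 F [-0.6 -0.8 -0.5] toolyaw -40.61
  -> (-175, -40, 0.014, 90) shift [0.1378 0.0501 0.1421] turn [ 2.000e-03 -1.000e-03  2.912e+00] dist mm 123.0
```

Call:
{"op": "arm_command", "data": {"steps": [[[0.02, 0.007, 0, 0, 0, -0.14, 0.24], [0.04, 0.014, 0, 0, 0, -0.28, 0.24], [0.06, 0.021, 0, 0, 0, -0.42, 0.24], [0.08, 0.028, 0, 0, 0, -0.56, 0.24], [0.1, 0.035, 0, 0, 0, -0.7, 0.24], [0.12, 0.042, 0, 0, 0, -0.84, 0.24], [0.137, 0.05, 0, 0, 0, -1.0, 0.24], [0.137, 0.05, 0, 0, 0, -1.0, 0.24], [0.137, 0.05, 0, 0, 0, -1.0, 0.24], [0.137, 0.05, 0, 0, 0, -1.0, 0.24]]]}}

```text
time_s: 7.02
position: [0.5213, -0.4177, 0.0989]
ee_rot: [0.686, 0.727, -0.0, -0.0]
ft_force: [-0.7, -0.2, 0.5]
grip_width: 0.0206
gripper_force: 0.0
```

```bash
python3 -c "
from h import *
goto(-175,-39.5,.014,-90)"
```

```text
t 7.0167 rack [-173.1  -40.6] z 0.0989 F [-0.7 -0.2  0.5] toolyaw 3.35
  -> (-175, -39.5, 0.014, -90) shift [-0.0033 -0.0015  0.1416] turn [-0.     0.    -0.111] dist mm 85.0
```

Call:
{"op": "arm_command", "data": {"steps": [[[-0.003, -0.0015, 0.03, 0, 0, -0.06, 0.24], [-0.003, -0.0015, 0.06, 0, 0, -0.111, 0.24], [-0.003, -0.0015, 0.09, 0, 0, -0.111, 0.24], [-0.003, -0.0015, 0.11, 0, 0, -0.111, 0.24], [-0.003, -0.0015, 0.125, 0, 0, -0.111, 0.24], [-0.003, -0.0015, 0.135, 0, 0, -0.111, 0.24], [-0.003, -0.0015, 0.141, 0, 0, -0.111, 0.24], [-0.003, -0.0015, 0.141, 0, 0, -0.111, 0.24], [-0.003, -0.0015, 0.141, 0, 0, -0.111, 0.24], [-0.003, -0.0015, 0.141, 0, 0, -0.111, 0.24]]]}}

```text
time_s: 7.85
position: [0.5218, -0.4198, 0.0147]
ee_rot: [0.652, 0.758, -0.0, 0.001]
ft_force: [-0.2, -0.4, 0.5]
grip_width: 0.0204
gripper_force: 0.0
```

```bash
python3 -c "
from h import *
goto(-80,-39.5,.014,-90)
p,d=snapshot('wrist');cv2.imwrite('pics/w3.png',p[:,:,::-1])"
```

```text
t 7.85 rack [-175.2  -40.8] z 0.0147 F [-0.2 -0.4  0.5] toolyaw 8.63
  -> (-80, -39.5, 0.014, -90) shift [ 0.1587 -0.0014  0.001 ] turn [0.001 0.001 0.006] dist mm 95.0
```

View pics/w3.png

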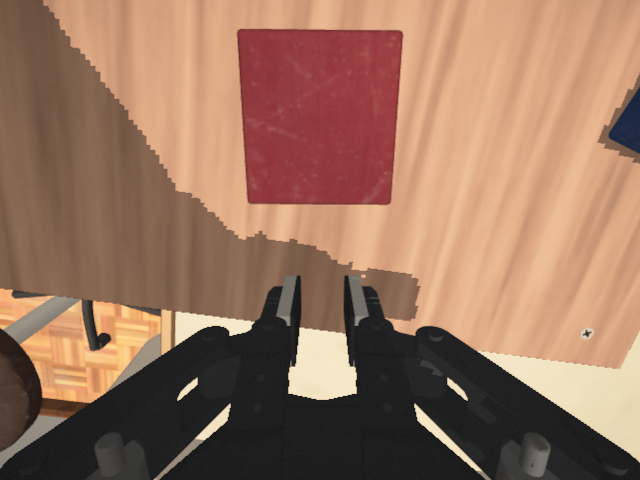

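The wrist view shows the box at (320,117), centred and square ahead of the fingers. Next I'll check the height of the gripper knuckles against the rails.

```bash
python3 -c "
from h import *
p,d=snapshot('wrist');P=cloud('wrist',d)
s=monitor.sense();r=w2r(P);z=P[...,2]
rel=np.stack([r[...,0]-w2r(s['position'])[0],r[...,1]-w2r(s['position'])[1]],-1)
dark=(p.max(2)<70)&(d>0)
for a,b in((0,.03),(.03,.05),(.05,.08),(.08,.12)):
    m=(z>a)&(z<b)&(np.abs(rel).max(-1)<90)&dark
    m[:260]=0
    if m.any(): print(a,b,m.sum(),rel[m].min(0).round(0),rel[m].max(0).round(0))
for uv in((210,335),(430,335),(285,300),(360,300),(270,300),(375,300)): print(uv,rel[uv[1],uv[0]].round(0),z[uv[1],uv[0]].round(3))
"
```

```text
0 0.03 427 [-30. -23.] [11. 37.]
0.03 0.05 1146 [-11. -23.] [12. 25.]
0.05 0.08 13382 [-13. -50.] [16. 51.]
0.08 0.12 50099 [-13. -65.] [22. 66.]
(210, 335) [14. 36.] 0.069
(430, 335) [ 13. -34.] 0.068
(285, 300) [11. 15.] 0.042
(360, 300) [ 10. -14.] 0.041
(270, 300) [ 7. 23.] 0.035
(375, 300) [  7. -21.] 0.035
```

Call:
{"op": "arm_command", "data": {"steps": [[[0.02, -0.002, 0.001, 0, 0, 0.006, 0.24], [0.04, -0.002, 0.001, 0, 0, 0.006, 0.24], [0.054, -0.002, 0.001, 0, 0, 0.006, 0.24], [0.064, -0.002, 0.001, 0, 0, 0.006, 0.24], [0.078, -0.002, 0.001, 0, 0, 0.006, 0.24], [0.094, -0.002, 0.001, 0, 0, 0.006, 0.24], [0.11, -0.002, 0.001, 0, 0, 0.006, 0.24], [0.126, -0.002, 0.001, 0, 0, 0.006, 0.24], [0.14, -0.002, 0.001, 0, 0, 0.006, 0.24], [0.15, -0.002, 0.001, 0, 0, 0.006, 0.24]]]}}

```text
time_s: 8.78
position: [0.5066, -0.3295, 0.0134]
ee_rot: [0.653, 0.757, 0.0, -0.0]
ft_force: [0.8, -1.7, 0.1]
grip_width: 0.0205
gripper_force: 0.5
```

```bash
python3 -c "
from h import *
goto(-30,-39.5,.014,-90);boxes('b4')"
```

```text
t 8.7833 rack [-83.6 -38.9] z 0.0134 F [ 0.8 -1.7  0.1] toolyaw 8.4
  -> (-30, -39.5, 0.014, -90) shift [ 0.0894  0.0011 -0.001 ] turn [-0.    -0.     0.001] dist mm 54.0
  box px [397. 241.] 341 mean [-39.  -44.3] rect [-43.9 -38.7] [50.6 53.1] yaw -1.5
  box px [325. 253.] 522 mean [127.9 -41.2] rect [127.8 -41.3] [50.9 55. ] yaw -1.5
```

Call:
{"op": "arm_command", "data": {"steps": [[[0.012, 0.001, -0.001, 0, 0, 0, 0.24], [0.024, 0.001, -0.001, 0, 0, 0, 0.24], [0.036, 0.001, -0.001, 0, 0, 0, 0.24], [0.048, 0.001, -0.001, 0, 0, 0, 0.24], [0.06, 0.001, -0.001, 0, 0, 0, 0.24], [0.072, 0.001, -0.001, 0, 0, 0, 0.24], [0.084, 0.001, -0.001, 0, 0, 0, 0.24], [0.096, 0.001, -0.001, 0, 0, 0, 0.24], [0.104, 0.001, -0.001, 0, 0, 0, 0.24], [0.108, 0.001, -0.001, 0, 0, 0, 0.24]]]}}

```text
time_s: 9.67
position: [0.4977, -0.2655, 0.0139]
ee_rot: [0.653, 0.757, 0.0, -0.0]
ft_force: [0.1, -1.0, -0.7]
grip_width: 0.0203
gripper_force: 0.3
```

```bash
python3 -c "
from h import *
goto(32.8,-39.5,.014,-90);boxes('b5')
p,d=snapshot('wrist');cv2.imwrite('pics/w4.png',p[:,:,::-1])"
```

```text
t 9.6667 rack [-19.  -39.4] z 0.0139 F [ 0.1 -1.  -0.7] toolyaw 8.41
  -> (32.8, -39.5, 0.014, -90) shift [ 0.0864  0.0003 -0.0002] turn [-0.    -0.     0.001] dist mm 52.0
  box px [366. 242.] 136 mean [ 30.9 -53.1] rect [ 24.7 -49. ] [42.5 30.7] yaw 0.8
  box px [325. 253.] 518 mean [128.  -41.2] rect [127.8 -41.2] [51.2 54.4] yaw -1.4
```

View pics/w4.png

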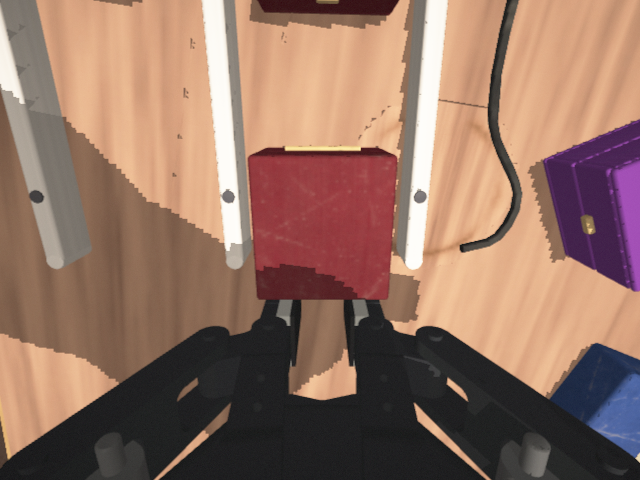

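The wrist view shows the box entering the lane centred between the noses at (234,262) and (414,262), with the parked box's catch ahead at (327,0). I'll continue to just short of contact.

Call:
{"op": "arm_command", "data": {"steps": [[[0.01, 0, 0, 0, 0, 0, 0.24], [0.02, 0, 0, 0, 0, 0, 0.24], [0.03, 0, 0, 0, 0, 0, 0.24], [0.04, 0, 0, 0, 0, 0, 0.24], [0.05, 0, 0, 0, 0, 0, 0.24], [0.058, 0, 0, 0, 0, 0, 0.24], [0.064, 0, 0, 0, 0, 0, 0.24], [0.069, 0, 0, 0, 0, 0, 0.24], [0.073, 0, 0, 0, 0, 0, 0.24], [0.075, 0, 0, 0, 0, 0, 0.24]]]}}

```text
time_s: 10.6
position: [0.4913, -0.2216, 0.0139]
ee_rot: [0.653, 0.757, 0.0, -0.0]
ft_force: [-0.5, -0.9, -0.4]
grip_width: 0.0207
gripper_force: 0.3
```

```bash
python3 -c "
from h import *
goto(32.8,-39.5,.014,-90);boxes('b6')
s=monitor.sense();c=camera_info('wrist');p,d=snapshot('wrist');cv2.imwrite('pics/w5.png',p[:,:,::-1])
P=cloud('wrist',d,c);m=red(p)&(P[...,2]>.036)&(P[...,2]<.046)
r=w2r(onz('wrist',np.argwhere(m)[:,::-1],.041,c))
e=np.sort(r[:,0]);g=np.diff(e);i=g.argmax();print('gap',g[i],e[i],e[i+1],e[0],e[-1])
"
```

```text
t 10.6 rack [ 25.3 -39.4] z 0.0139 F [-0.5 -0.9 -0.4] toolyaw 8.39
  -> (32.8, -39.5, 0.014, -90) shift [ 0.0125  0.0001 -0.0002] turn [-0.    -0.     0.001] dist mm 7.0
  box px [324. 252.] 453 mean [130.7 -43.3] rect [128.3 -41.5] [51.1 53.6] yaw -1.1
gap 7.913082368444137 92.75180082503829 100.66488319348242 36.54480518391349 138.37102984128242
```

View pics/w5.png

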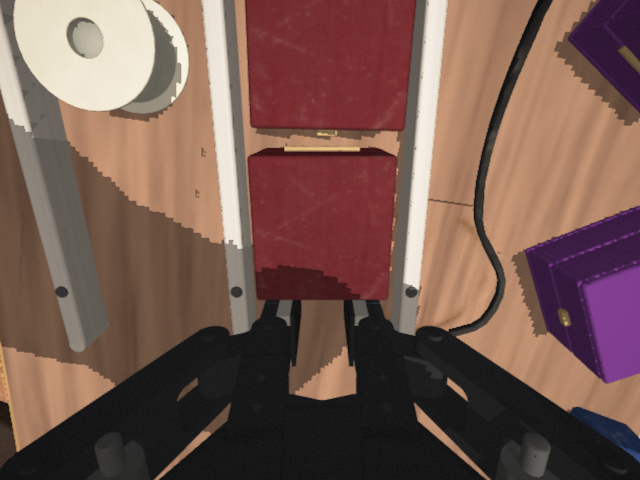

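The wrist view shows a gap of about 7.5 mm between the box edges (rows 130 and 150), both boxes centred between the rails. I'll close it slowly.

Call:
{"op": "arm_command", "data": {"steps": [[[0.003, 0, 0, 0, 0, 0, 0.24], [0.006, 0, 0, 0, 0, 0, 0.24], [0.008, 0, 0, 0, 0, 0, 0.24], [0.01, 0, 0, 0, 0, 0, 0.24], [0.012, 0, 0, 0, 0, 0, 0.24], [0.0135, 0, 0, 0, 0, 0, 0.24], [0.015, 0, 0, 0, 0, 0, 0.24], [0.016, 0, 0, 0, 0, 0, 0.24], [0.016, 0, 0, 0, 0, 0, 0.24], [0.016, 0, 0, 0, 0, 0, 0.24]]]}}

```text
time_s: 11.53
position: [0.4899, -0.2123, 0.0139]
ee_rot: [0.653, 0.757, 0.0, -0.0]
ft_force: [0.1, 0.0, 0.5]
grip_width: 0.0205
gripper_force: 0.1
```

```bash
python3 -c "
from h import *
goto(32.8,-39.5,.014,-90)
c=camera_info('wrist');p,d=snapshot('wrist');cv2.imwrite('pics/w6.png',p[:,:,::-1])
P=cloud('wrist',d,c);m=red(p)&(P[...,2]>.036)&(P[...,2]<.046)
r=w2r(onz('wrist',np.argwhere(m)[:,::-1],.041,c))
for n0 in (-60,-50,-30,-20):
    e=np.sort(r[np.abs(r[:,1]-n0)<3,0]);g=np.diff(e);g[e[1:]<60]=0;i=g.argmax();print('gap',n0,g[i].round(2),e[i].round(1),e[i+1].round(1))
"
```

```text
t 11.5333 rack [ 34.7 -39.4] z 0.0139 F [0.1 0.  0.5] toolyaw 8.39
  -> (32.8, -39.5, 0.014, -90) shift [-0.0032  0.0002 -0.0002] turn [-0.    -0.     0.001] dist mm 2.0
gap -60 0.41 59.7 60.1
gap -50 0.41 59.7 60.1
gap -30 0.41 59.6 60.1
gap -20 0.41 59.6 60.1
```

View pics/w6.png

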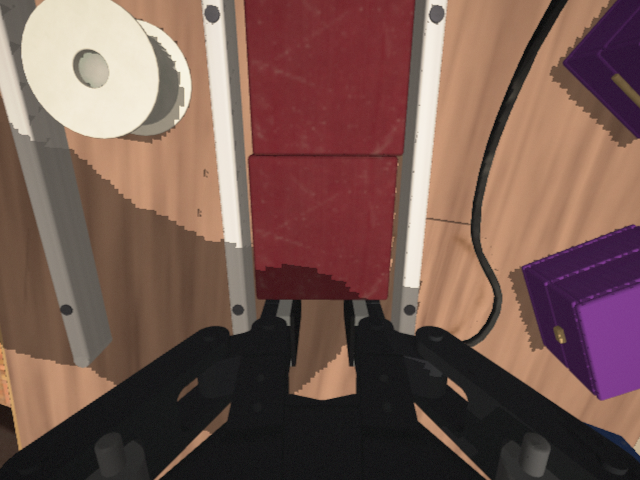

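The wrist view shows the boxes touching squarely (seam at row 155) with no gap along their width. I'll back out and raise the hand.

Call:
{"op": "arm_command", "data": {"steps": [[[-0.01, 0, 0, 0, 0, 0, 0.24], [-0.03, 0, 0, 0, 0, 0, 0.24], [-0.06, 0, 0, 0, 0, 0, 0.24], [-0.1, 0, 0, 0, 0, 0, 0.24], [-0.15, 0, -0.02, 0, 0, 0, 0.24], [-0.2, 0, -0.06, 0, 0, 0, 0.24], [-0.25, 0, -0.12, 0, 0, 0, 0.24], [-0.27, 0, -0.17, 0, 0, 0, 0.24], [-0.27, 0, -0.2, 0, 0, 0, 0.24], [-0.27, 0, -0.2, 0, 0, 0, 0.24]]]}}

```text
time_s: 12.42
position: [0.5146, -0.3771, 0.1383]
ee_rot: [0.654, 0.756, -0.0, 0.004]
ft_force: [-0.3, -0.8, -0.3]
grip_width: 0.0206
gripper_force: 0.0
```

```bash
python3 -c "
from h import *
goto(-130,-39.5,.14,-90)
p,d=snapshot('top');P=cloud('top',d);cv2.imwrite('pics/end.png',p[210:320,280:460][:,:,::-1].repeat(4,0).repeat(4,1))
m=red(p)&(P[...,2]>.033)&(P[...,2]<.05);m[:,:290]=0;m[:,460:]=0;m[:215]=0;m[320:]=0
r=w2r(onz('top',np.argwhere(m)[:,::-1],.041));r=r[(r[:,0]>20)&(r[:,0]<180)]
print(cv2.minAreaRect(r.astype(np.float32)),r.min(0),r.max(0))
for a,b in((45,100),(103,158)):
    q=r[(r[:,0]>a)&(r[:,0]<b)];print(q.mean(0),cv2.minAreaRect(q.astype(np.float32)))
"
```

```text
t 12.4167 rack [-131.9  -39.9] z 0.1383 F [-0.3 -0.8 -0.3] toolyaw 8.25
  -> (-130, -39.5, 0.14, -90) shift [ 0.0032 -0.0006 -0.0029] turn [ 0.006  0.008 -0.002] dist mm 3.0
((100.48118591308594, -40.145843505859375), (52.37162780761719, 110.75038146972656), 88.44402313232422) [ 45.31143532 -66.68702968] [155.84518726 -13.53207962]
[ 72.8777059  -38.89211815] ((72.59861755371094, -39.09861755371094), (51.129154205322266, 54.57597351074219), 89.98480224609375)
[129.33294777 -41.01135265] ((129.48187255859375, -41.09223175048828), (52.72432327270508, 51.144142150878906), 0.2409568727016449)
```

View pics/end.png

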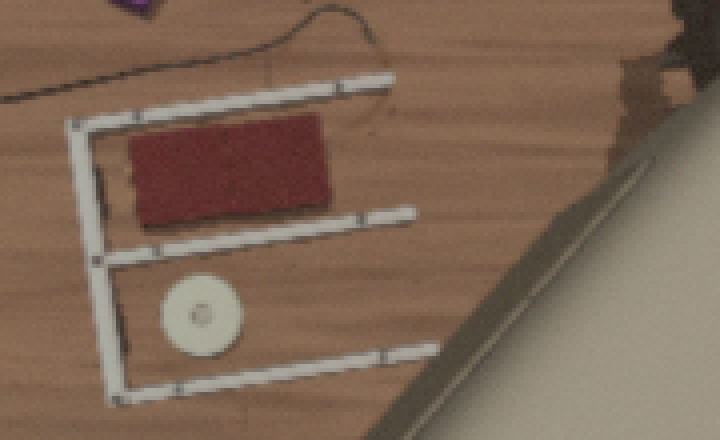

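The final view shows both boxes end to end in the far lane, at (345,172) in the crop. They are 56.5 mm apart and square, the parked box has moved about 1.5 mm, and the hand is clear.

```bash
python3 -c "
from station import sign_off
print(sign_off())"
```

```text
the job is handed in; nothing more can be done
None
```

I pushed the loose ring box down the far lane until it touched the parked box squarely (origins about 56.5 mm apart, parked box moved about 1.5 mm); the hand finished clear and the job is handed in at about 12.5 s.

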